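# Key the orange filter cell onto the optical port and hold it home

### The job

Pick up the orange filter cell, set it over the brass post of the optical port, turn it by its knurled collar until its hidden keyways drop over the post's ribs, and push it fully home against the sprung rubber seat. The program finishes while the gripper is still holding it pushed home: the seat lifts it again if you let go. Leave the green and blue cells, the bottles, the tip box and the marker where they are.

Things in the scene. Friction and masses are not known exactly. Their poses are not given: they have to be found in the camera images.
- orange_cell: Inside of the orange cell. Origin: centre of its underside, z up. Hollow, open below: the bottom 6 mm is a lip with a 29.7 mm bore, cut by four like keyways 10.5 mm wide, 90 degrees apart; above it the cavity is 43 mm wide, up to 40 mm. The keyways are hidden from above, unmarked outside, and their angle from the cell's x axis is not told: find it by turning.
- orange_cell_center (a point): Centre of the loose orange filter cell, half-way up (25 mm above its underside). Round, upright on the table: orange filter and band on top, knurled grey metal collar below; 52 mm diameter, 50 mm tall, rigid, 90 to 185 g. Grip it across the collar, best in the upper half.
- port (a point): Centre of the port's steel home face, on its vertical axis, 59 mm above the table. A brass post, 26 mm diameter, stands 30 mm up from it (the last 6 mm tapers to 17 mm). Fully home, the cell's underside rests on this face and it cannot turn. Axes as the optical head.
- rib_top (a point): On the port axis, 18 mm above the home face: height of the tops of four brass ribs, 6 mm wide, standing out from the post to 19.5 mm radius along this point's +x, +y, -x, -y, down to the home face. A cell out of line rides on them. Within any quarter turn, either way, its keyways meet them (within about 0.1 rad) and it can drop 12 mm to the rubber seat, then is pushed 6 mm.
- mount: The fixed optical head, a white and blue box 150 x 230 mm, its deck 45 mm above the table. Origin on the table, under the axis of the port. Its x runs along the 150 mm side; the deck reaches 65 mm to +y of the port axis and 165 mm to -y; a blue console with a screen, its top 91 mm above the table, starts 80 mm to -y of the port axis.
- seat (a joint): Travel of the sprung black rubber seat ring around the port (57 mm outside diameter), in m: 0 when up (its top 6 mm above the home face), 0.006 when a cell has pushed it down level with the home face. Its spring needs about 5 N to start and about 10 N at home, and it pushes the cell up when let go.
- green_cell: Spare filter cell like the orange one, with green top; to be left alone. Origin at the centre of its underside; 52 mm diameter, 50 mm tall.
- blue_cell: Spare filter cell with blue top; to be left alone. Origin at the centre of its underside; 52 mm diameter, 50 mm tall.
- bottle0_center (a point): Centre of a white sample bottle with green cap, 60 mm diameter, 107 mm tall, to be left alone.
- bottle1_center (a point): Centre of another such bottle, to be left alone.
- bottle2_center (a point): Centre of a third such bottle, to be left alone.
- tip_box_center (a point): Centre of a grey box with yellow lid, 80 x 110 x 58 mm, to be left alone.
- marker_center (a point): Centre of a white marker pen with blue cap, 120 x 12 x 12 mm, lying on the table along its x, to be left alone.
Mind the look-alikes: they are no part of the job. What is shaped like the orange_cell but white is not meant.

How it is judged:
At the end, for the whole second after the job is handed in: For the last second: orange cell on the port, at rest, underside within 2 mm of the home face, axis within 4 mm of the port's and 0.08 rad of vertical; seat pressed down over 4 mm; fingers still bearing on the cell with over 3 N (z of orange_cell in the frame of port between -0.003 and 0.002 m and horizontal distance between orange_cell and port below 0.004 m and angle between orange_cell's own z axis and vertical below 0.08 rad and value of joint seat above 0.004 m and linear speed of orange_cell below 0.01 m/s and contact force between the fingers and orange_cell above 3 N); the arm keeps its last pose, push and grip.
It fails at once if the green or blue cell is shoved more than 20 mm or tipped over (distance of any of green_cell, blue_cell from where it was at the start of the episode above 0.02 m or angle between any of green_cell, blue_cell's own z axis and vertical above 0.4 rad).
It fails at once if a bottle, the tip box or the marker is shoved more than 20 mm or knocked over (distance of any of bottle0_center, bottle1_center, bottle2_center, tip_box_center, marker_center from where it was at the start of the episode above 0.02 m).
It also fails if it takes over 48 s, if anything falls off the work surface, if the arm or the gripper's body presses on something with over 40 N, if the wrist force passes 120 N, or if a joint passes its speed limit or range.

### The arm

A 6-joint arm with a two-finger parallel gripper is mounted at the origin on the work surface. World frame = base frame: x ahead of the robot, y to its left, z up, the work surface at z = 0. Lengths are in m, angles in rad, forces in N, time in s.
With the tool pointing down it reaches from about 0.35 to 0.95 m from the base axis. Payload 17.4 kg.
Tool frame: the origin (TCP) lies at the very end of the fingers, on their centre line; the grasp point (between the pads) lies 19 mm behind it; y points along the fingers, x is the direction in which the jaws open and shut, and the axes are right-handed (so a half turn about y gives the same grasp; the last joint's range is limited). The gripper opens to 93 mm and grips with 3 to 60 N. Pads are 15 mm wide; open, the fingers measure 128 mm over their backs; the gripper's body (75 mm by 188 mm) begins 65 mm behind the grasp point.
Start: joints at [-1.245, 0.116, 1.442, -0, 1.584, -0.038], TCP at [0.24, -0.631, 0.219] pointing down, gripper open.
Joint ranges: [-2.83, 2.83], [-0.83, 2.19], [0.07, 2.5], [-1.14, 4.28], [0.01, 3], [-2.97, 2.97]. Speed limits (rad/s): [1.89, 1.89, 2.22, 3.14, 3.14, 3.14].

### API

Orientations are given as a unit quaternion [w, x, y, z].
In Python, from bench import monitor, snapshot, camera_params, close_job gives the robot as it stands.
- The arm moves only by the tool move_arm, never from a script. Its argument "motion" is a list of rows, each a list of 3 entries, a list of its own where there are three numbers: the gripper's target within -1 to 1 (fully open at 1, half-way at 0, shut at -1), then the shift along the tool's x, y, z each as a share of 0.06 m, from -1 to 1, then the turn about the tool's y as a share of 45 degrees, from -1 to 1. A call has 1 to 20 rows; each row shifts and turns the pose as measured when the row begins, along the tool's axes as they then stand; what a row does not reach is not made up. A row lasts 1/8 s, in which the tool goes at most 62.5 mm and 10.7 degrees, less where a joint would pass 70% of its speed; a pose out of reach is approached as far as the arm can. A call with a number of a shift or a turn outside -1 to 1 is refused whole. A call with a gripper value outside its range is refused whole. The fingers move at their own pace and stop on an object; the grip force is fixed at half the most. Time passes only in rows, so rows that do not move let the fingers close. It gives the time, the measured TCP pose, the force and the opening at its end, in the units of the state.
- monitor.state(): the state, without advancing time (a new reading comes with each control period).
- snapshot(name): name is "scene" or "top" or "wrist"; returns (picture, depth): 480x640x3 uint8, blue, green, red; 480x640 float32, m along the optical axis (not along the pixel's ray), 0 where there is no reading.
- camera_params(name): a dict with "fx", "fy", "cx", "cy" (pixels), "R" (3x3) and "t" (3): a world point X has camera coordinates R X + t; the wrist camera has in their place "tool_from_camera" (4x4, takes a point from camera to tool coordinates, whose origin is the TCP and whose axes are the tool frame's). Camera axes: x right, y down, z forward; pixel columns grow to the right and rows downward; lengths in m; the calibration is good to about 2 mm. A picture is of the moment at which its call begins: read the wrist's pose just before it. camera_params takes no time and is no camera call.
- close_job(): hands the job in, once; it reports no verdict.
The state is a dict: "time_s": time; "q": joint angles; "qd": joint speeds; "joint_efforts": joint torques, N m; "eef_pos": TCP position; "tcp_rot": TCP orientation; "force": force on the tool from outside, world axes, zero at the start; "moment": the same for the moment, N m; "width": opening from 0.0 (shut) to 1.0 (fully open).
Only numpy, scipy, OpenCV 4.12 (cv2) and the standard library are available. Lean on these libraries where they do the work, as an engineer would, in place of code of your own. Each camera call takes 0.05 s, during which the arm holds its last target. There are 200 camera calls.

## Working session

There is one attempt and no reset: what is moved stays moved. The work goes in short steps, Python scripts to look and compute and a tool call to move; the robot and the scene stay as the last step left them, time stands still between calls to the robot, and variables do not carry over. Pictures are saved under pics/ and viewed, about 8 in all and at most 12, crops included, and the job is handed in when it is done.

Besides the shell and the picture viewer there is one more tool, called after ">>>" as name([rows], argument=value, ...), one row to a line, values as JSON. move_arm: Moves the arm, as the interface text tells. Its arguments: {"type":"object","properties":{"motion":{"type":"array"}},"required":["motion"]}

```bash
mkdir -p pics
cat > h.py <<'E'
import numpy as np, cv2
from bench import monitor, snapshot, camera_params, close_job
from scipy.spatial.transform import Rotation as Ro
def pose():
    s=monitor.state(); q=s["tcp_rot"]; return np.array(s["eef_pos"]), Ro.from_quat([q[1],q[2],q[3],q[0]]).as_matrix(), s
def cloud(name,d,P=None):
    c=camera_params(name); v,u=np.mgrid[:480,:640]
    X=np.stack([(u-c["cx"])/c["fx"]*d,(v-c["cy"])/c["fy"]*d,d],-1)
    if name=="wrist":
        T=np.array(c["tool_from_camera"]); p,R=P; X=X@T[:3,:3].T+T[:3,3]; return X@R.T+p
    return (X-np.array(c["t"]))@np.array(c["R"])
E
python3 - <<'E'
from h import *
p,R,s=pose(); print(s); print(R)
for n in("top","scene"):
    im,d=snapshot(n); cv2.imwrite(f"pics/{n}.png",im); np.save(n+".npy",d); np.save(n+"c.npy",cloud(n,d))
print(camera_params("wrist"))
E
```

```text
{'time_s': 0.0, 'q': array([-1.24475967e+00,  1.16484150e-01,  1.44224438e+00, -3.18941007e-06,
        1.58400099e+00, -3.77808638e-02]), 'qd': array([-5.75539362e-04, -3.07613705e-04, -9.60956912e-04, -9.07363619e-04,
       -4.66158579e-04,  8.41848547e-05]), 'joint_efforts': array([-1.76292673e-03, -7.21277404e+01, -6.22603583e+01,  7.79806171e-02,
        2.40397785e-02, -8.78711717e-05]), 'eef_pos': array([ 0.2401344 , -0.6306293 ,  0.21791938]), 'tcp_rot': array([ 0.58244312, -0.58196402,  0.40161922, -0.40097368]), 'force': array([ 0.19352857, -0.04243   ,  0.05453333]), 'moment': array([ 0.0233643 , -0.01681154, -0.04107693]), 'width': 0.999412338956873}
[[ 3.55844221e-01 -3.67152002e-04  9.34545213e-01]
 [-9.34544595e-01  1.07596218e-03  3.55844408e-01]
 [-1.13618429e-03 -9.99999354e-01  3.97550044e-05]]
{'fx': 382.10010818537626, 'fy': 382.10010818537626, 'cx': 321.89100269255573, 'cy': 241.54387330877657, 'tool_from_camera': array([[ 9.99999750e-01, -5.91646359e-04, -3.86931025e-04,
        -9.38200059e-05],
       [ 1.95799692e-04, -2.94122543e-01,  9.55767697e-01,
        -1.65031727e-01],
       [-6.79281616e-04, -9.55767534e-01, -2.94122354e-01,
         8.14842954e-02],
       [ 0.00000000e+00,  0.00000000e+00,  0.00000000e+00,
         1.00000000e+00]])}
```

View pics/top.png

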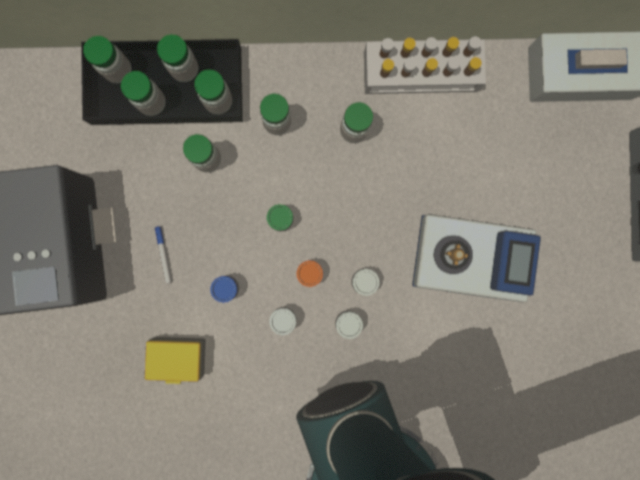

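View pics/scene.png

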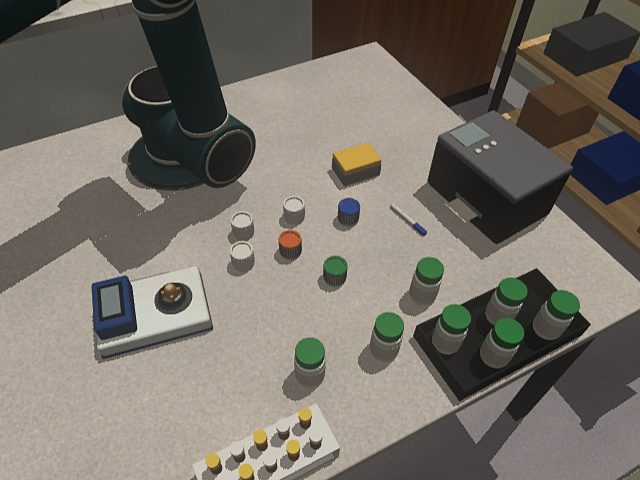

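The top view shows the orange cell at (310,273), the port post at (456,254), and the console at (518,263). White look-alikes are at (366,282), (283,321) and (349,325), the green cell at (280,217) and the blue at (224,289). Next I measure them.

Run:
```python
from h import *
im=cv2.imread("pics/top.png"); C=np.load("topc.npy"); D=np.load("top.npy")
for n,(u,v) in dict(orange=(310,273),w1=(366,282),w2=(283,321),w3=(349,325),green=(280,217),blue=(224,289)).items():
    P=C[v-22:v+22,u-22:u+22].reshape(-1,3); z=P[:,2]; Q=P[(abs(z-.05)<.006)]
    lo,hi=Q.min(0),Q.max(0); print(n,C[v,u].round(4),"mid",((lo+hi)/2).round(4),"size",(hi-lo).round(3),len(Q))
# deck
sub=C[205:310,405:550].reshape(-1,3)
dk=sub[abs(sub[:,2]-.045)<.006][:,:2].astype(np.float32)
r=cv2.minAreaRect(dk*1000); print("deck",r); print(cv2.boxPoints(r).round(0))
con=sub[abs(sub[:,2]-.091)<.008][:,:2].astype(np.float32); r=cv2.minAreaRect(con*1000);print("console",r)
P=C[232:276,432:480].reshape(-1,3)
for a,b in((.06,.069),(.073,.08),(.085,.095)):
    Q=P[(P[:,2]>a)&(P[:,2]<b)]
    if len(Q): print("port",a,((Q.min(0)+Q.max(0))/2).round(4),np.ptp(Q,0).round(3),len(Q),Q.mean(0).round(4))
cv2.imwrite("pics/c1.png",cv2.resize(im[190:340,250:550],None,fx=2.6,fy=2.6,interpolation=cv2.INTER_CUBIC))
```

```text
orange [0.4577 0.1242 0.047 ] mid [0.4578 0.1261 0.0499] size [0.053 0.053 0.012] 536
w1 [0.4369 0.0114 0.0454] mid [0.4389 0.0118 0.05  ] size [0.053 0.053 0.012] 528
w2 [0.3623 0.1807 0.045 ] mid [0.3627 0.1825 0.0496] size [0.053 0.052 0.011] 541
w3 [0.3511 0.0479 0.0451] mid [0.3526 0.0482 0.05  ] size [0.054 0.053 0.012] 525
green [0.5723 0.1823 0.0449] mid [0.5741 0.1831 0.0499] size [0.053 0.051 0.012] 515
blue [0.4294 0.2983 0.0441] mid [0.4317 0.2994 0.05  ] size [0.052 0.053 0.012] 543
deck ((481.1250305175781, -213.83236694335938), (229.9656219482422, 151.17965698242188), 80.57066345214844)
[[ 388. -315.]
 [ 537. -340.]
 [ 575. -113.]
 [ 425.  -88.]]
console ((478.1702575683594, -236.17869567871094), (166.35765075683594, 119.8936538696289), 80.60498046875)
port 0.06 [ 0.4893 -0.1654  0.0645] [0.056 0.056 0.009] 352 [ 0.4899 -0.1635  0.0644]
port 0.073 [ 0.4902 -0.1658  0.0765] [0.037 0.04  0.007] 54 [ 0.4909 -0.1611  0.0771]
port 0.085 [ 0.4892 -0.1652  0.0896] [0.024 0.022 0.009] 107 [ 0.4895 -0.1645  0.0888]
```

View pics/c1.png

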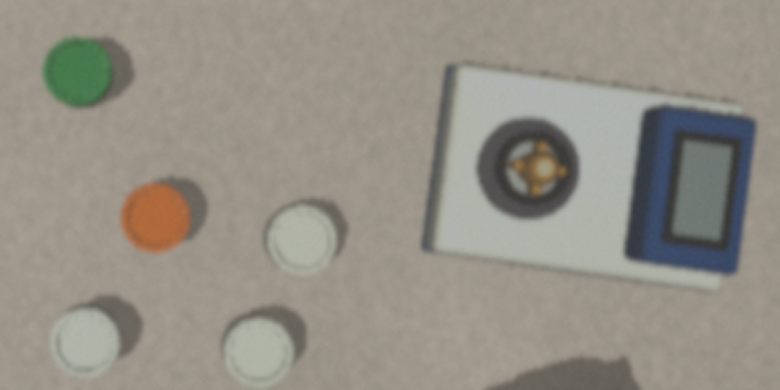

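Measured positions agree with the given sizes:
- Orange cell at (0.458, 0.126), top at 50 mm.
- Port at (0.489, -0.165), mount yaw about -9.3°. The deck rectangle measures 230 x 151 mm and its geometry gives the same port point.

I'll turn the tool to yaw 0 (tool x = world x, tool z = world y), then go over the orange cell.

>>> move_arm([
  [1,[0,0,0],-0.22],
  [1,[0,0,0],-0.22],
  [1,[0,0,0],-0.22],
  [1,[0,0,0],-0.22],
  [1,[0,0,0],-0.22],
  [1,[0,0,0],-0.22],
  [1,[0,0,0],-0.22],
  [1,[0.28,0,0.95],0],
  [1,[0.28,0,0.95],0],
  [1,[0.28,0,0.95],0],
  [1,[0.28,0,0.95],0],
  [1,[0.28,0,0.95],0],
  [1,[0.28,0,0.95],0],
  [1,[0.28,0,0.95],0],
  [1,[0.28,0,0.95],0],
  [1,[0.28,0,0.95],0],
  [1,[0.28,0,0.95],0],
  [1,[0.28,0,0.95],0],
  [1,[0,0,0],0],
])

```text
time_s: 2.48
eef_pos: [0.3985, 0.0252, 0.2156]
tcp_rot: [0.711, -0.703, -0.015, 0.016]
force: [-0.2, -0.5, -0.6]
width: 0.998
```

>>> move_arm([
  [1,[0.45,0,0.85],0],
  [1,[0.45,0,0.85],0],
  [1,[0,0,0],0],
])

```text
time_s: 2.85
eef_pos: [0.4493, 0.1302, 0.2164]
tcp_rot: [0.71, -0.704, -0.014, 0.015]
force: [-1.2, -0.5, -0.3]
width: 1.001
```

Run:
```python
from h import *
p,R,s=pose(); im,d=snapshot("wrist"); X=cloud("wrist",d,(p,R)); print(p,R.round(4),s["q"].round(3))
hsv=cv2.cvtColor(im,cv2.COLOR_BGR2HSV)
m=(hsv[...,0]<15)&(hsv[...,1]>120)&(d>0)&(X[...,2]>.04)&(X[...,2]<.06)
Q=X[m]; print(len(Q),np.median(Q,0),"mid",(np.percentile(Q,1,0)+np.percentile(Q,99,0))/2,np.ptp(Q,0))
Qa=X[(abs(X[...,:2]-np.median(Q,0)[:2]).max(-1)<.045)&(X[...,2]>.042)&(X[...,2]<.06)]; print("all",(np.percentile(Qa,1,0)+np.percentile(Qa,99,0))/2,np.ptp(Qa,0))
t=(Qa.min(0)+Qa.max(0))/2; print("tool delta",R.T@(np.array([t[0],t[1],.013])-p)/.06)
cv2.imwrite("pics/w1.png",im)
```

```text
[0.44931944 0.13024741 0.21635055] [[ 9.992e-01 -1.300e-03 -4.100e-02]
 [ 4.100e-02  9.700e-03  9.991e-01]
 [-9.000e-04 -1.000e+00  9.700e-03]] [ 0.221 -0.348  1.87   0.01   1.619  0.181]
2641 [0.45678281 0.12765488 0.04543683] mid [0.45686996 0.12720409 0.04716491] [0.05275192 0.05393653 0.01199243]
all [0.45652457 0.12717995 0.04723018] [0.05283514 0.05393653 0.00996838]
tool delta [ 0.12599722  3.38821283 -0.1035283 ]
```

View pics/w1.png

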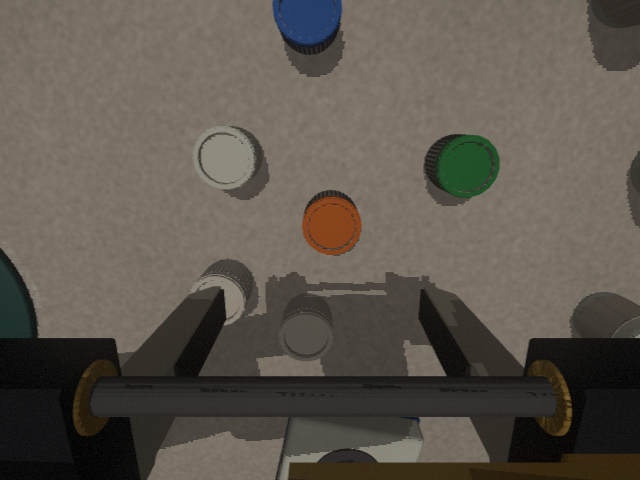

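The wrist view shows the orange cell at (332,225), between the open fingers, with no neighbour in their way. It agrees with the top view to 1 mm. Now I lower.

>>> move_arm([
  [1,[0.12,0.7,-0.1],0],
  [1,[0,0.7,0],0],
  [1,[0,0.7,0],0],
  [1,[0,0.4,0],0],
  [1,[0,0,0],0],
])

```text
time_s: 3.52
eef_pos: [0.4558, 0.1158, 0.0633]
tcp_rot: [0.71, -0.704, -0.012, 0.011]
force: [0.5, -0.2, 0.7]
width: 1.004
```

Run:
```python
from h import *
p,R,s=pose(); print(p,R.round(3),s["force"],R.T@(np.array([.457,.1268,.013])-p)/.06)
```

```text
[0.45582119 0.11581308 0.06330106] [[ 0.999  0.001 -0.032]
 [ 0.032  0.008  0.999]
 [ 0.001 -1.     0.008]] [ 0.47265836 -0.18844518  0.66298897] [0.02438005 0.839799   0.17576355]
```

>>> move_arm([
  [1,[0.02,0,0.18],0],
  [1,[0,0.4,0],0],
  [1,[0,0.4,0],0],
  [1,[0,0,0],0],
])

```text
time_s: 4.03
eef_pos: [0.4598, 0.1273, 0.0205]
tcp_rot: [0.71, -0.704, -0.013, 0.007]
force: [-0.0, -0.1, 0.8]
width: 1.003
```

Run:
```python
from h import *
p,R,s=pose(); print(p,R.round(3),s["force"],R.T@(np.array([.457,.1268,.013])-p)/.06)
```

```text
[0.4597809  0.12731974 0.0205295 ] [[ 1.     0.009 -0.029]
 [ 0.029  0.01   1.   ]
 [ 0.009 -1.     0.009]] [-0.01234246 -0.10911447  0.78827499] [-0.04770274  0.12499475 -0.00849304]
```

>>> move_arm([
  [1,[-0.04,0.11,0],0],
  [-1,[0,0,0],0],
  [-1,[0,0,0],0],
  [-1,[0,0,0],0],
  [-1,[0,0,0],0],
  [-1,[0,0,0],0],
  [-1,[0,0,0],0],
])

```text
time_s: 4.9
eef_pos: [0.4592, 0.1279, 0.0178]
tcp_rot: [0.711, -0.703, -0.015, 0.005]
force: [0.5, -0.1, 0.1]
width: 0.542
```

>>> move_arm([
  [-1,[0,-0.5,0],0],
  [-1,[0,-0.9,0],0],
  [-1,[0,-0.9,0],0],
  [-1,[0,-0.7,0],0],
  [-1,[0.1,0,-0.8],0],
  [-1,[0.1,0,-0.8],0],
  [-1,[0.1,0,-0.8],0],
  [-1,[0.1,0,-0.8],0],
  [-1,[0.1,0,-0.8],0],
  [-1,[0,0,-0.5],0],
  [-1,[0,0,0],0],
])

```text
time_s: 6.28
eef_pos: [0.4941, -0.1515, 0.1989]
tcp_rot: [0.711, -0.703, -0.015, 0.007]
force: [-0.1, -0.1, -1.6]
width: 0.547
```

Run:
```python
from h import *
p,R,s=pose(); print(p,R.round(3),s["force"],s["width"],s["q"].round(3),R.T@(np.array([.4893,-.1652,.130])-p)/.06)
im,d=snapshot("wrist"); cv2.imwrite("pics/w2.png",im); np.save("w2c.npy",cloud("wrist",d,(p,R)))
```

```text
[ 0.49405992 -0.15147363  0.19887307] [[ 0.999  0.01  -0.031]
 [ 0.031  0.01   0.999]
 [ 0.01  -1.     0.01 ]] [-0.14492331 -0.07987648 -1.63626835] 0.5470920080436362 [-0.355 -0.232  1.807  0.013  1.561 -0.386] [-0.09821093  1.14463785 -0.23754639]
```

View pics/w2.png

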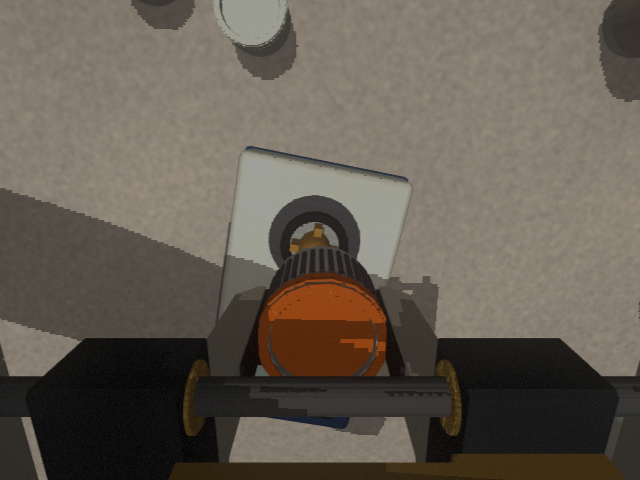

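The cell is held upright, its top centred near (322,330). The seat ring and post are in view at about (316,240). I measure both in the same picture.

Run:
```python
from h import *
from scipy.optimize import least_squares
C=np.load("w2c.npy"); im=cv2.imread("pics/w2.png"); h=cv2.cvtColor(im,cv2.COLOR_BGR2HSV)
m=(h[...,0]<15)&(h[...,1]>150)&(C[...,2]>.21); Q=C[260:372,255:390][m[260:372,255:390]]
print("orange",np.percentile(Q,[1,50,99],axis=0).round(4))
# cylinder side + rim fit: points with z in .19-.235, near side
S=C[245:375,250:395].reshape(-1,3); S=S[(S[:,2]>.19)&(S[:,2]<.222)&(S[:,1]>-.16)]
r=least_squares(lambda c:np.hypot(S[:,0]-c[0],S[:,1]-c[1])-.026,[.494,-.151],loss="soft_l1",f_scale=.001); print("cell axis",r.x,len(S),np.abs(r.fun).mean())
B=C[190:300,255:375].reshape(-1,3); B=B[abs(B[:,2]-.065)<.003]; f=np.hypot(*(B[:,:2]-[.4893,-.1652]).T); B=B[(f>.015)&(f<.032)]
print(len(B),B.min(0),B.max(0))
O=C[190:300,255:375].reshape(-1,3)
g=C[:,:,2]; k=(abs(g-.065)<.003); cnt=cv2.findContours(k.astype(np.uint8),cv2.RETR_EXTERNAL,cv2.CHAIN_APPROX_NONE)[0]
c=max(cnt,key=len)[:,0]; P=C[c[:,1],c[:,0]]; P=P[(P[:,1]>-.165)]
r=least_squares(lambda x:np.hypot(P[:,0]-x[0],P[:,1]-x[1])-.0285,[.489,-.165],loss="soft_l1",f_scale=.001);print("seat",r.x,len(P),np.abs(r.fun).mean())
```

```text
orange [[ 0.4683 -0.1685  0.2222]
 [ 0.4927 -0.1476  0.2264]
 [ 0.5178 -0.1265  0.2324]]
cell axis [ 0.49293201 -0.15261342] 3006 0.0013156628595454827
919 [ 0.46038847 -0.17736919  0.06200325] [ 0.515993   -0.13682325  0.06774055]
seat [ 0.488016   -0.16801958] 171 0.0028169673606829554
```

>>> move_arm([
  [-1,[-0.07,0.4,-0.21],0],
  [-1,[0,0.5,0],0],
  [-1,[0,0.3,0],0],
  [-1,[0,0,0],0],
])

```text
time_s: 6.82
eef_pos: [0.4913, -0.16, 0.1253]
tcp_rot: [0.711, -0.703, -0.016, 0.008]
force: [0.2, 0.2, -1.3]
width: 0.54
```

Run:
```python
from h import *
p,R,s=pose(); print(p,R.round(3),s["force"],s["width"],R.T@(np.array([.4900,-.1642,.095])-p)/.06)
```

```text
[ 0.49131921 -0.15999227  0.1252867 ] [[ 0.999  0.011 -0.034]
 [ 0.034  0.011  0.999]
 [ 0.011 -1.     0.01 ]] [ 0.24504304  0.22786729 -1.32383845] 0.5395317627641586 [-0.03013276  0.50372175 -0.07455927]
```

>>> move_arm([
  [-1,[-0.03,0,-0.075],0],
  [-1,[0,0.2,0],0],
  [-1,[0,0.15,0],0],
  [-1,[0,0,0],0],
])

```text
time_s: 7.32
eef_pos: [0.4908, -0.1644, 0.1052]
tcp_rot: [0.71, -0.704, -0.017, 0.008]
force: [-0.4, 0.2, -1.3]
width: 0.541
```

Run:
```python
from h import *
p,R,s=pose(); print(p,s["force"],s["moment"],s["width"],R.T@(np.array([.4900,-.1642,.095])-p)/.06)
```

```text
[ 0.49077516 -0.16444978  0.10515404] [-0.40388099  0.18963039 -1.30230371] [-0.02717961 -0.08583956 -0.02642283] 0.541449889606393 [-0.0151323   0.16907429  0.00304997]
```

>>> move_arm([
  [-1,[-0.015,0.1,0],0],
  [-1,[0,0.08,0],0],
  [-1,[0,0.05,0],0],
  [-1,[0,0.05,0],0],
])

```text
time_s: 7.82
eef_pos: [0.4903, -0.165, 0.0941]
tcp_rot: [0.71, -0.704, -0.018, 0.007]
force: [-21.3, 7.7, 38.0]
width: 0.545
```

>>> move_arm([
  [-1,[0,0.06,0],0],
  [-1,[0,0.06,0],0],
])

```text
time_s: 8.07
eef_pos: [0.4903, -0.1651, 0.0939]
tcp_rot: [0.709, -0.705, -0.018, 0.007]
force: [-23.0, 8.0, 42.8]
width: 0.547
```

>>> move_arm([
  [-1,[0,0.01,0],0],
  [-1,[0,0.01,0],0],
])

```text
time_s: 8.32
eef_pos: [0.4907, -0.1652, 0.0944]
tcp_rot: [0.709, -0.705, -0.019, 0.007]
force: [-1.6, 1.4, 3.8]
width: 0.54
```

Run:
```python
from h import *
p,R,s=pose(); print(p,R.round(3),s["force"],s["moment"],s["width"])
```

```text
[ 0.49066527 -0.16518062  0.09442679] [[ 0.999  0.017 -0.036]
 [ 0.036  0.006  0.999]
 [ 0.017 -1.     0.006]] [-1.60393085  1.38013254  3.83255007] [ 0.09355992  0.44518164 -0.00711202] 0.5400602268078871
```

Contact came at TCP z 0.094, where the rib tops should be. Now I turn under a light push.

>>> move_arm([
  [-1,[-0.005,0.025,0],0.1],
  [-1,[-0.005,0.025,0],0.1],
  [-1,[0,0.025,0],0.1],
  [-1,[0,0.025,0],0.1],
  [-1,[0,0.025,0],0.1],
  [-1,[0,0.025,0],0.1],
])

```text
time_s: 9.07
eef_pos: [0.4898, -0.1666, 0.0933]
tcp_rot: [0.692, -0.687, 0.152, -0.163]
force: [-1.9, 4.3, 0.3]
width: 0.541
```

```bash
cat > st.py <<'E'
from h import *
p,R,s=pose(); print(p.round(4),"yaw deg",np.degrees(np.arctan2(R[1,0],R[0,0])).round(1),"up",(-R[:,1]).round(3),s["force"].round(1),s["moment"].round(2),round(s["width"],3),s["q"].round(2), "lat tool", (R.T@(np.array([.4900,-.1650,p[2]])-p)/.06).round(3))
E
python3 st.py
```

```text
[ 0.4898 -0.1666  0.0933] yaw deg -25.7 up [-0.016 -0.003  1.   ] [-1.9  4.3  0.3] [ 0.89  0.18 -0.04] 0.541 [-0.38 -0.18  1.94  0.01  1.37  0.07] lat tool [-0.009  0.     0.024]
```

>>> move_arm([
  [-1,[0,0.04,0.01],0],
  [-1,[0,0.04,0.01],0],
])

```text
time_s: 9.32
eef_pos: [0.4904, -0.1653, 0.0878]
tcp_rot: [0.692, -0.687, 0.152, -0.163]
force: [-0.3, -1.0, -1.1]
width: 0.543
```

```bash
python3 st.py
```

```text
[ 0.4904 -0.1653  0.0878] yaw deg -25.7 up [-0.016 -0.003  1.   ] [-0.3 -1.  -1.1] [-0.05  0.02 -0.02] 0.543 [-0.38 -0.18  1.94  0.01  1.36  0.07] lat tool [-0.009 -0.     0.001]
```

The keyways have met the ribs and the cell is dropping freely (z 0.0878, no vertical force). I continue to the seat.

>>> move_arm([
  [-1,[0,0.05,0],0],
  [-1,[0,0.05,0],0],
  [-1,[0,0.05,0],0],
  [-1,[0,0.05,0],0],
])

```text
time_s: 9.82
eef_pos: [0.4907, -0.1652, 0.0762]
tcp_rot: [0.692, -0.687, 0.152, -0.162]
force: [-16.6, 7.5, 38.1]
width: 0.543
```

```bash
python3 st.py
```

```text
[ 0.4907 -0.1652  0.0762] yaw deg -25.6 up [-0.016 -0.003  1.   ] [-16.6   7.5  38.1] [1.5  3.76 0.08] 0.543 [-0.38 -0.16  1.95  0.01  1.34  0.07] lat tool [-0.011 -0.    -0.001]
```

>>> move_arm([
  [-1,[0,0.035,0],0],
  [-1,[0,0.035,0],0],
  [-1,[0,0.035,0],0],
  [-1,[0,0.035,0],0],
])

```text
time_s: 10.32
eef_pos: [0.4907, -0.1652, 0.0762]
tcp_rot: [0.692, -0.687, 0.151, -0.162]
force: [-14.8, 5.8, 27.1]
width: 0.54
```

```bash
python3 st.py
python3 - <<'E'
from h import *
p,R,s=pose(); im,d=snapshot("wrist"); C=cloud("wrist",d,(p,R)); cv2.imwrite("pics/w3.png",im)
h=cv2.cvtColor(im,cv2.COLOR_BGR2HSV); m=(h[...,0]<15)&(h[...,1]>150)&(C[...,2]>.09)&(C[...,2]<.125); m[372:]=0
Q=C[m]; print(np.percentile(Q,[1,50,99],axis=0).round(4))
top,dt=snapshot("top"); T=cloud("top",dt); h=cv2.cvtColor(top,cv2.COLOR_BGR2HSV); m=(h[...,0]<15)&(h[...,1]>150)&(T[...,2]>.09); m[:, :400]=0
if m.any(): print("top",np.percentile(T[m],[5,50,95],axis=0).round(4),m.sum())
E
python3 st.py
```

```text
[ 0.4907 -0.1652  0.0762] yaw deg -25.6 up [-0.015 -0.003  1.   ] [-14.8   5.8  27.1] [1.27 3.25 0.04] 0.54 [-0.38 -0.16  1.95  0.01  1.34  0.07] lat tool [-0.011 -0.    -0.002]
[[ 0.4652 -0.185   0.0999]
 [ 0.4919 -0.1613  0.1042]
 [ 0.5148 -0.14    0.11  ]]
top [[ 0.4874 -0.1581  0.1036]
 [ 0.4989 -0.1498  0.1083]
 [ 0.512  -0.142   0.1128]] 89
[ 0.4907 -0.1652  0.0763] yaw deg -25.6 up [-0.015 -0.003  1.   ] [-14.2   5.7  27.1] [1.26 3.19 0.01] 0.544 [-0.38 -0.16  1.95  0.01  1.34  0.07] lat tool [-0.012 -0.    -0.002]
```

View pics/w3.png

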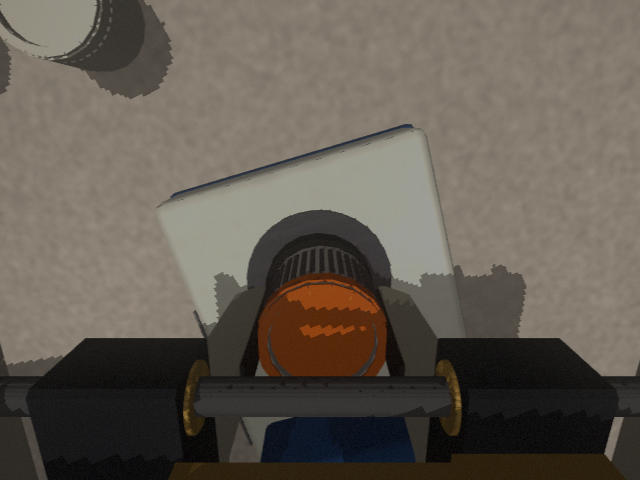

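The cell sits inside a grey ring that looks wider than 57 mm, so I check the heights around it by radius.

Run:
```python
from h import *
p,R,s=pose(); im,d=snapshot("wrist"); C=cloud("wrist",d,(p,R))
for v in (205,212,218,225,232,240,248,256,264,272,280): 
    X=C[v,320]; print(v,im[v,320],X.round(4),"r",np.hypot(X[0]-.489,X[1]+.1653).round(4))
v=280
for u in (240,250,258,266): X=C[v,u]; print(u,im[v,u],X.round(4),"r",np.hypot(X[0]-.489,X[1]+.1653).round(4))
```

```text
205 [143 158 157] [ 0.5074 -0.1274  0.044 ] r 0.0421
212 [58 60 63] [ 0.506  -0.1302  0.0467] r 0.039
218 [59 58 63] [ 0.5046 -0.1332  0.0464] r 0.0357
225 [55 57 59] [ 0.5029 -0.1366  0.0464] r 0.0319
232 [54 52 56] [ 0.5229 -0.0917  0.242 ] r 0.081
240 [27 29 34] [ 0.5008 -0.1409  0.058 ] r 0.0271
248 [49 52 56] [ 0.4997 -0.1431  0.0635] r 0.0246
256 [31 31 35] [ 0.5    -0.142   0.0791] r 0.0258
264 [27 28 34] [ 0.4999 -0.1421  0.0893] r 0.0257
272 [29 30 33] [ 0.4995 -0.1429  0.0963] r 0.0247
280 [ 19  66 143] [ 0.4995 -0.1427  0.1053] r 0.0249
240 [143 156 154] [ 0.4494 -0.1459  0.0451] r 0.0441
250 [53 55 58] [ 0.4547 -0.148   0.046 ] r 0.0384
258 [54 56 58] [ 0.4587 -0.1499  0.0463] r 0.034
266 [28 31 34] [ 0.4664 -0.148   0.0585] r 0.0284
```

The wide ring is a flange on the deck at 46 mm. The seat itself reads z of about 0.058, so it is pressed level with the home face. I hand in while holding.

```bash
python3 st.py; python3 -c "
from bench import close_job; print(close_job())"; python3 st.py
```

```text
[ 0.4907 -0.1652  0.0762] yaw deg -25.6 up [-0.015 -0.003  1.   ] [-13.2   5.7  26.8] [1.28 3.17 0.02] 0.542 [-0.38 -0.16  1.95  0.01  1.34  0.07] lat tool [-0.011 -0.    -0.002]
the job is handed in; nothing more can be done
None
the job is handed in; nothing more can be done
```

The orange cell is pushed fully home on the port, and I handed the job in at about 10.5 s with the gripper still holding and pushing. I gripped it across the collar, set it on the ribs (contact at TCP z 0.094), and turned it about 28° under a light push until the keyways dropped over the ribs. I then pushed it down about 18 mm in total.

Last checks before handing in:
- **Height:** TCP z was 0.0762, which puts the underside at about 59 mm, the height of the home face.
- **Seat:** its top read about 58 mm, against 65 mm when up, so it is pressed down level with the face.
- **Push and tilt:** the steady push was about 27 N down, with the tool tilted about 0.015 rad.
- **Side force:** a steady sideways force of about 14 N remained. I took it for arm compliance, because it fell away when I eased the push on the ribs.
- **Camera heights:** the wrist depth read the cell's top 4–5 mm too low. I therefore used height differences, which showed no slip in the grip.
- **Other items:** I took no final picture check that the other cells, bottles, tip box and marker had not moved. The arm passed above the cells near its path, and no contact force showed up in the readings.

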